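# Clamp a weld sample in the scanning fixture

## Robot

A 7-joint arm with a two-finger parallel gripper is mounted at the origin on the work surface. World frame = base frame: x ahead of the robot, y to its left, z up, the work surface at z = 0. Lengths are in m, angles in rad, forces in N, time in s.
With the tool pointing down it reaches from about 0.4 to 0.85 m from the base axis. Payload 4.5 kg.
Tool frame: the origin (TCP) lies on the centre line of the jaws, within the pads' length; the fingertips stand ahead of it and the grasp point (between the pads) lies 3 mm ahead of it (r.finger_overhang is the z of the fingertips in the tool frame, in m); z points along the fingers, y is the direction in which the jaws open and shut (so a half turn about z gives the same grasp; the last joint's range is limited). The gripper opens to 88 mm and grips with 3 to 60 N. Pads are 18 mm wide; open, the fingers measure 123 mm over their backs; the gripper's body (75 mm by 187 mm) begins 45 mm behind the grasp point.
Start: joints at [-1.131, 0.689, -0.195, 1.565, 0.157, 0.902, -0.215], TCP at [0.247, 0.574, 0.261] pointing down, gripper open.
Joint ranges: [-3.01, 3.01], [-0.46, 2.08], [-1.47, 1.51], [0.13, 2.56], [-1, 4.14], [0.04, 2.09], [-2.66, 2.66]. Speed limits (rad/s): [2.57, 2.57, 3.14, 3.14, 3.14, 3.14, 3.14].

## Interface

Orientations are given as a unit quaternion [x, y, z, w].
In Python, from plant import get_state, snapshot, camera_model, workorder, boxes_of, mark_of, r gives the robot as it stands.
- The arm moves only by the tool jog_arm, never from a script. Its argument "rows" is a list of rows, each a list of 2 entries, a list of its own where there are three numbers: the shift along the tool's x, y, z normalised to -1 to 1, where 1 is 75 cm, then the turn about the tool's z normalised to -1 to 1, where 1 is 2 rad. A call has 1 to 20 rows; each row is the pose to reach, as a shift and turn from the pose commanded when the call began, along the tool's axes at that moment; what a row does not reach only later rows make up. A row lasts 1/12 s, in which the tool goes at most 41.7 mm and 7.16 degrees, less where a joint would pass 70% of its speed; a pose out of reach is approached as far as the arm can. A call with a number of a shift or a turn outside -1 to 1 is refused whole. A call with a gripper value outside its range is refused whole. "gripper" is the finger opening in mm, from 0 to 88.1, set as the call begins (left out, the last holds). The fingers move at their own pace and stop on an object; "newtons" is the grip in N (left out, the last holds). Time passes only in rows, so rows that repeat a pose let the fingers close. It gives the time, the measured TCP pose, the force and the opening at its end, in the units of the state.
- get_state(): the state, without advancing time (a new reading comes with each control period).
- snapshot(name): name is "scene" or "top" or "wrist"; returns the picture (420x560x3 uint8, red, green, blue); there is no depth.
- camera_model(name): a dict with "mtx" (3x3 intrinsics, pixels), "extrinsics" (4x4, takes a point from camera to world coordinates); the wrist camera has in their place "T_tool_cam" (4x4, takes a point from camera to tool coordinates, whose origin is the TCP and whose axes are the flange's). Camera axes: x right, y up, looking along -z (the intrinsics and any distortion apply to the point x, -y, -z); pixel columns grow to the right and rows downward; lengths in m; the calibration is good to about 2 mm. A picture is of the moment at which its call begins: read the wrist's pose just before it. camera_model takes no time and is no camera call.
- workorder.finish_job(): hands the job in, once; it reports no verdict.
Trained networks look in the newest picture that a camera, given by its name, has taken for a name from the list of things; names that differ only in an ending like _2 or _b are one class to them, and where a whole thing is asked for, a point or a joint stands for the part that bears it (a point fixed in the world has none). Each returns a list of dicts, best first, with "p" (0 to 1); they miss things now and then, are a little off and sometimes report something else, mostly with a low value. They report only what shows in the picture. A call takes as long as a camera call. They do not tell look-alikes from the thing itself.
- boxes_of(thing, camera): "rect" ([left, top, right, bottom] in pixels, round what is visible of it).
- mark_of(thing, camera): "pixel" ([row, column] in pixels: a listed point, or the origin of a listed thing).
The state is a dict: "clock": time; "q": joint angles; "qd": joint speeds; "joint_torque": joint torques, N m; "tool_pos": TCP position; "eef_rot": TCP orientation; "contact_force": force on the tool from outside, world axes, zero at the start; "moment": the same for the moment, N m; "opening": opening from 0.0 (shut) to 1.0 (fully open).
Only numpy, scipy, OpenCV 4.12 (cv2) and the standard library are available. Lean on these libraries where they do the work, as an engineer would, in place of code of your own. Each camera call takes 0.05 s, during which the arm holds its last target.

## Task

Push the steel weld sample along the bed of the holding fixture until its end is fully home against the red end stop. Then close the cam clamp: turn its black T-handle clockwise (seen from above) until the spring plunger drops fully into the notch of the lock disc, leave it locked there with the sprung jaw pad gripping the sample against the rail, and let go. Do not disturb the flower pot, the tape measure or the gel bottle.

Things in the scene. Friction and masses are not known exactly. Their poses are not given: they have to be found in the camera images.
- fixture: bolted-down aluminium holding fixture; origin at table height, z up. Its base plate spans x -135..+105, y -165..+125, top z 15 (mm, its own frame). The sample's bed runs along y, from its open -y end to the red end stop; the dark rail on its +x side has its face at x +70 (y -100..+110, z 15..23). The cam spindle stands upright at x -75, y +20, on the bed's other side
- coupon: the weld sample: loose dark steel plate 60 x 160 x 10 mm, 0.5 to 1 kg, with a bright weld bead (under 2 mm proud, look only) across its middle. Origin at the centre of its underside; y along its length, towards the end stop; z up. It lies in the bed with about 1.5 mm play to the rail and to the pad, 20 to 50 mm short of the stop
- coupon_lead (a point): middle of the sample's end face that faces the end stop, half way up its thickness; axes as the sample
- coupon_tail (a point): middle of the sample's opposite end face, where it can be pushed; axes as the sample
- stop_face (a point): middle of the end stop's face, 20 mm above the table; axes as the fixture. In the fixture's frame the face lies at y +100, x +5..+70, z 15..27 mm. The sample is home when coupon_lead has come level with it along y
- cam (a joint): angle of the cam spindle, rad: 0 = fully open, grows clockwise seen from above, rigid stop at 3.1. Starts at 0 to 0.5. Friction of 0.1 N m holds it where it is left; from about 1.3 the pad presses the sample and adds under 0.1 N m. The notch comes under the plunger somewhere between 1.95 and 2.8, different each time (the plunger's bracket is set anywhere along an arc slot)
- handle (a point): on the spindle axis at mid height of the black T-handle bar, 67 mm above the table; turns with it, x axis along the bar towards the orange end. At cam angle 0 its axes are those of the fixture. The bar is 92 mm long, 18 mm thick, 30 mm high (52 to 82 mm above the table)
- lock_disc (a point): centre of the brass-coloured lock disc's top, 40 mm above the table on the spindle; radius 38, thickness 8 mm; it turns with the handle. Its one notch, 13 mm wide, has a steep wall that the plunger snaps over and that then blocks turning back, and beyond it a 45 degree flank: turning on takes 0.2 to 0.3 N m more and after some 0.2 rad lifts the plunger out again; turning back lets it drop in again
- plunger (a joint): travel of the spring plunger towards the spindle, m: 0 to 0.001 while its nose rides on the rim of the lock disc, 0.006 fully down in the notch. Spring 4 to 7 N. A level steel rod 9 mm thick, 36 mm above the table, in a dark bracket (top at 43 mm) on the -y side of the spindle, with a red knob at its outer end about 105 mm from the spindle. It works by itself and is not handled
- pad: brass jaw pad, 8 x 80 x 7 mm, on springs (7 N per mm) in front of the steel jaw block (its top 28 mm above the table). Origin at the fixture's origin while the clamp is open, axes as the fixture; its face is then at x +7, y -20..+60, z 17..24 mm. The cam moves the jaw to +x by 4 mm x (1 - cos(cam angle))
- pot: bystander: terracotta pot, 102 mm across, 95 mm high, with a paint brush that leans out of it; loose, on the red tray
- tape: bystander: black and yellow tape measure, 75 x 70 x 38 mm, loose, on the red tray to the left
- bottle: bystander: white gel bottle, 60 mm across, 150 mm high, loose, standing on the table to the right of the fixture
Things that resemble listed ones, but are neither listed nor needed, are in the scene too. What is meant by the coupon is not blue, and is the larger of those in its own colour.

How it is judged:
On the way, in this order (a step that is already met when the one before it is completed fails the run):
1. the sample has been pushed home against the end stop, with the clamp still open (y of coupon_lead in the frame of stop_face above -0.002 m and value of joint plunger below 0.003 m and contact force between pad and coupon below 5 N), for 0.2 s.
2. the plunger has dropped into the notch and the pad grips the sample (value of joint plunger above 0.004 m and contact force between pad and coupon above 8 N), for 0.2 s.
At the end, for the whole second after the job is handed in: the sample lies flat in the bed with its end within 2.5 mm of the end stop, square to the rail; the plunger is at least 4 mm down in the notch of the lock disc; the sprung pad presses the sample with more than 8 N; all at rest (all of step 2 and y of coupon_lead in the frame of stop_face above -0.0025 m and angle between the y axis of coupon and the y axis of fixture, either way round below 0.03 rad and angle between coupon's own z axis and vertical below 0.03 rad and linear speed of coupon below 0.01 m/s and velocity of joint cam between -0.05 and 0.05 rad/s); the robot touches nothing.
It fails at once if the flower pot was disturbed (distance of pot from where it was at the start of the episode above 0.02 m).
It fails at once if the tape measure was disturbed (distance of tape from where it was at the start of the episode above 0.02 m).
It fails at once if the gel bottle was disturbed (distance of bottle from where it was at the start of the episode above 0.02 m).
It also fails if it takes over 58 s, if anything falls off the work surface, if the arm or the gripper's body presses on something with over 40 N, if the wrist force passes 120 N, or if a joint passes its speed limit or range.

## Working session

There is one attempt and no reset: what is moved stays moved. The work goes in short steps, Python scripts to look and compute and a tool call to move; the robot and the scene stay as the last step left them, time stands still between calls to the robot, and variables do not carry over. Pictures are saved under pics/ and viewed, and the job is handed in when it is done.

Besides the shell and the picture viewer there is one more tool, called after "Request:" as name([rows], argument=value, ...), one row to a line, values as JSON. jog_arm: Moves the arm, as the interface text tells. Scaled input: -1 to 1 covers 75 cm each way for a shift and 2 rad each way for a turn. Its arguments: {"type":"object","properties":{"rows":{"type":"array"},"gripper":{"type":"number"},"newtons":{"type":"number"}},"required":["rows"]}

```bash
ls; mkdir -p pics
python3 - <<'E'
from plant import *
import cv2,numpy as np
np.set_printoptions(precision=4,suppress=True)
for c in ["scene","top"]:
    im=snapshot(c); cv2.imwrite(f"pics/{c}0.png",im[:,:,::-1])
    m=camera_model(c); print(c,{k:np.array(v) if not isinstance(v,str) else v for k,v in m.items()})
    for t in ["fixture","coupon","coupon_lead","coupon_tail","stop_face","handle","lock_disc","pad","plunger"]:
        try: print(t,[(np.round(d["pixel"],1),round(d["p"],2)) for d in mark_of(t,c)][:4])
        except Exception as e: print(t,e)
s=get_state(); print(s); print(r.finger_overhang)
print(camera_model("wrist"))
E
```

```text
pics
scene {'mtx': array([[518.1944,   0.    , 277.5569],
       [  0.    , 518.1944, 206.8101],
       [  0.    ,   0.    ,   1.    ]]), 'extrinsics': array([[ 0.7009, -0.548 ,  0.4565,  1.1001],
       [ 0.7131,  0.5518, -0.4325, -0.5684],
       [-0.0149,  0.6287,  0.7775,  1.1345],
       [ 0.    ,  0.    ,  0.    ,  1.    ]])}
fixture [(array([263.5, 271.5]), 0.74)]
coupon [(array([237.2, 147.6]), 0.91), (array([269.9, 281.3]), 0.89), (array([292.7, 265.8]), 0.24)]
coupon_lead [(array([257.3, 133. ]), 0.69), (array([249.3, 373.4]), 0.64), (array([244.5, 298.8]), 0.59)]
coupon_tail [(array([215.7, 161.3]), 0.98), (array([216.7, 385.5]), 0.95), (array([292.4, 267.6]), 0.68)]
stop_face [(array([236.7, 304.1]), 0.55)]
handle [(array([229.6, 250.2]), 0.96)]
lock_disc [(array([232.8, 251.6]), 0.83)]
pad [(array([264.3, 274.1]), 0.55)]
plunger it knows: bottle, coupon, coupon_lead, coupon_tail, fixture, handle, lock_disc, pad, pot, stop_face, tape
top {'mtx': array([[379.059 ,   0.    , 276.0469],
       [  0.    , 379.059 , 208.8928],
       [  0.    ,   0.    ,   1.    ]]), 'extrinsi
[... 1003 characters left out ...]
,  0.0005,  0.0006, -0.0004,  0.0012]), 'joint_torque': array([ -0.0003, -52.7473,  -1.2672, -15.3742,  -0.0519,  -0.0007,
         0.    ]), 'tool_pos': array([0.2467, 0.5743, 0.2607]), 'eef_rot': array([ 0.2015,  0.9795,  0.    , -0.    ]), 'contact_force': array([-0.0186, -0.5082,  0.6498]), 'moment': array([ 0.0228,  0.0003, -0.0179]), 'opening': 1.003426510927881}
0.022
{'mtx': array([[322.6941,   0.    , 281.9213],
       [  0.    , 322.6941, 204.4748],
       [  0.    ,   0.    ,   1.    ]]), 'T_tool_cam': array([[ 0.0008,  0.9652,  0.2616,  0.067 ],
       [ 1.    , -0.0009,  0.0002,  0.0001],
       [ 0.0004,  0.2616, -0.9652, -0.124 ],
       [ 0.    ,  0.    ,  0.    ,  1.    ]])}
```

View pics/scene0.png

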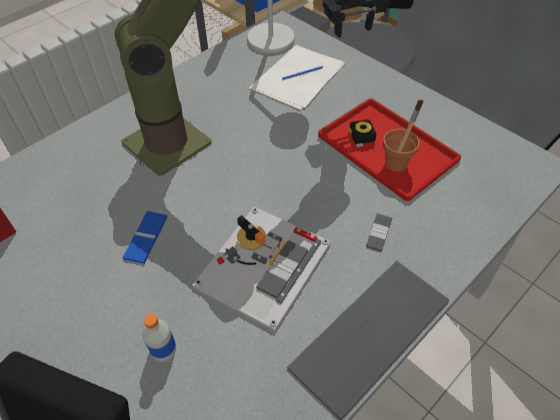

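View pics/top0.png

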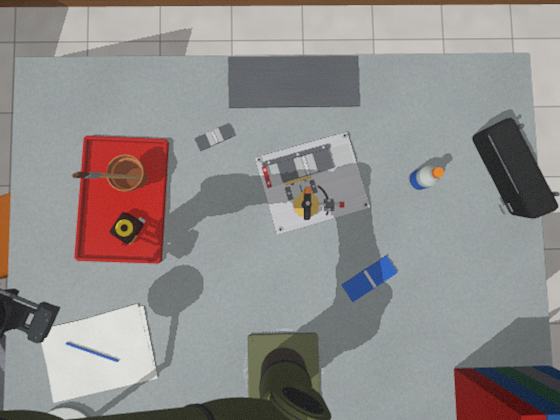

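Run:
```python
import cv2
a=cv2.imread("pics/scene0.png")[150:360,180:400]; cv2.imwrite("pics/sc_crop.png",cv2.resize(a,None,fx=2.8,fy=2.8,interpolation=2))
a=cv2.imread("pics/top0.png")[110:250,230:390]; cv2.imwrite("pics/top_crop.png",cv2.resize(a,None,fx=4,fy=4,interpolation=2))
```

```text
(no output)
```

View pics/sc_crop.png

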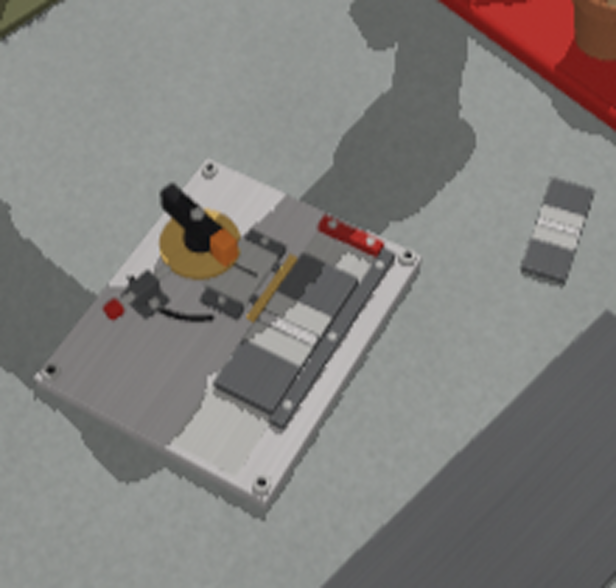

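View pics/top_crop.png

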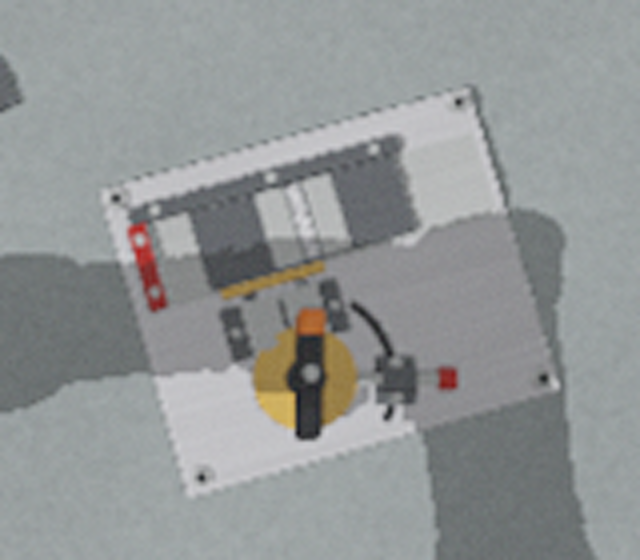

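The coupon candidates in the top view are the plate in the fixture at (300,165), a small dark plate at (215,136) and a blue plate at (370,280). The one in the fixture fits: it is dark steel, the larger of the dark pair, and lies in the bed. The enlarged crops confirm it. Next I fit the fixture pose.

```bash
cat > h.py <<'E'
import numpy as np,cv2
from scipy.optimize import least_squares
from plant import *
np.set_printoptions(precision=4,suppress=True)
def project(c,P,E=None):
    m=camera_model(c); E=np.array(m["extrinsics"]) if E is None else E
    P=np.atleast_2d(P); L=(P-E[:3,3])@E[:3,:3]; K=np.array(m["mtx"])
    u=K[0,0]*L[:,0]/-L[:,2]+K[0,2]; v=K[1,1]*-L[:,1]/-L[:,2]+K[1,2]
    return np.c_[u,v]
def ray_z(c,uv,z,E=None):
    m=camera_model(c); E=np.array(m["extrinsics"]) if E is None else E
    K=np.array(m["mtx"]); d=np.array([(uv[0]-K[0,2])/K[0,0],-(uv[1]-K[1,2])/K[1,1],-1]); d=E[:3,:3]@d
    return E[:3,3]+d*(z-E[2,3])/d[2]
def wristE(s):
    from scipy.spatial.transform import Rotation as R
    T=np.eye(4);T[:3,:3]=R.from_quat(s["eef_rot"]).as_matrix();T[:3,3]=s["tool_pos"]
    return T@np.array(camera_model("wrist")["T_tool_cam"])
def f2w(p,P):
    c,s=np.cos(p[2]),np.sin(p[2]); P=np.atleast_2d(P)
    return np.c_[p[0]+c*P[:,0]-s*P[:,1],p[1]+s*P[:,0]+c*P[:,1],P[:,2]]
def w2f(p,P):
    c,s=np.cos(p[2]),np.sin(p[2]); P=np.atleast_2d(P); d=P[:,:2]-p[:2]
    return np.c_[c*d[:,0]+s*d[:,1],-s*d[:,0]+c*d[:,1],P[:,2]]
E
python3 - <<'E'
from h import *
C=np.array([[105,125,15],[105,-165,15],[-135,-165,15],[-135,125,15]])/1e3
top=np.array([[256.25,157.5],[347.5,132.5],[369.2,207],[278,233.75]])
sc=np.array([[330,242.1],[274,329.6],[193.2,285],[254.3,207.1]])
def f(p,w=(1,1)):
    W=f2w(p,C); return np.r_[w[0]*(project("top",W)-top).ravel(),w[1]*(project("scene",W)-sc).ravel()]
for w in [(1,1),(1,0),(0,1)]:
    o=least_squares(f,[0.5,0,0.3],args=(w,)); print(o.x,o.fun)
    if w==(1,1): p=o.x
for n,uv,z in [("lead",(283.1,173.4),.02),("tail",(333.3,156.4),.02),("stop",(267.6,178.3),.02),("handle",(307.1,202),.067),("red knob",(230+447/4,110+378/4),.036)]:
    print(n,w2f(p,ray_z("top",uv,z))*1e3)
for n,uv,z in [("lead",(298.8,244.5),.02),("tail",(267.6,292.4),.02),("stop",(304.1,236.7),.02),("handle",(250.2,229.6),.067),("knob",(180+114/2.8,150+309/2.8),.036),("orange",(180+225/2.8,150+245/2.8),.067)]:
    print(n,w2f(p,ray_z("scene",uv,z))*1e3)
o=ray_z("top",(230+311/4,110+320/4),.082);b=ray_z("top",(230+308/4,110+437/4),.082);print("bar ends",w2f(p,[o,b])*1e3)
print("spindle",f2w(p,[-.075,.02,.067]),"tail pt",f2w(p,[.04,-.13,.02]))
for t in ["pot","tape","bottle"]: print(t,boxes_of(t,"top")[:1])
E
```

```text
[ 0.555  -0.0768  0.2583] [-1.1639 -1.5008  0.0338 -2.0692  1.4927 -0.4471 -0.8302 -0.4109  0.4295
 -0.9211 -0.2286 -0.2984 -2.1962 -0.7853 -0.8626 -1.3156]
[ 0.5517 -0.0771  0.257 ] [-1.0207 -0.4934  0.2281 -0.9636  1.5985  0.7186 -0.7791  0.6547 -0.
 -0.     -0.     -0.     -0.     -0.     -0.     -0.    ]
[ 0.5578 -0.077   0.2585] [-0.     -0.      0.     -0.      0.     -0.     -0.     -0.      1.1825
 -0.2806  0.5775  0.5313 -1.5363 -0.0412 -0.2299 -0.7328]
lead [[30.9947 59.2868 20.    ]]
tail [[ 39.6091 -99.5029  20.    ]]
stop [[ 29.3621 107.6119  20.    ]]
handle [[-73.3425  20.5144  67.    ]]
red knob [[-106.1152  -78.9337   36.    ]]
lead [[39.8165 70.9283 20.    ]]
tail [[ 43.286  -91.2012  20.    ]]
stop [[39.7064 99.776  20.    ]]
handle [[-75.175   20.0916  67.    ]]
knob [[-101.5077  -79.962    36.    ]]
orange [[-39.5264  12.0486  67.    ]]
bar ends [[ -42.3862   11.1877   82.    ]
 [-120.4885   36.2472   82.    ]]
spindle [[ 0.4773 -0.0767  0.067 ]] tail pt [[ 0.6268 -0.1923  0.02  ]]
pot [{'rect': [74.4, 154.1, 148.7, 191.1], 'p': 0.79}]
tape [{'rect': [113.0, 209.9, 146.0, 242.4], 'p': 0.58}]
bottle [{'rect': [410.1, 164.0, 444.0, 191.8], 'p': 0.73}]
```

```bash
cat >> h.py <<'E'
FP=np.array([0.555,-0.077,0.258])
def move(pos,yaw_y):
    """pos world TCP, yaw_y desired world angle of tool y; prints normalised shift+turn"""
    from scipy.spatial.transform import Rotation as R
    s=get_state(); M=R.from_quat(s["eef_rot"]).as_matrix()
    d=M.T@(np.array(pos)-s["tool_pos"])/0.75
    y=np.arctan2(M[1,1],M[0,1]); t=(y-yaw_y+np.pi)%(2*np.pi)-np.pi
    print("pos",s["tool_pos"],"yaw",y,"q",s["q"],"shift",d,"turn",t/2, "F",s["contact_force"],"clk",s["clock"])
E
python3 - <<'E'
from h import *
p=f2w(FP,[0.0,-0.03,0.30])[0]; print(p)
move(p,0.258)
for n,uv in [("pot",(127,173)),("tape",(128,228)),("bottle",(420,180))]: print(n,ray_z("top",uv,.03))
E
```

```text
[ 0.5627 -0.106   0.3   ]
pos [0.2467 0.5743 0.2608] yaw 1.1650209485119032 q [-1.1312  0.6891 -0.1946  1.5653  0.1573  0.9025 -0.2151] shift [-0.7451 -0.6671 -0.0524] turn 0.4535104742559515 F [ 0.1239 -0.416  -0.0456] clk 1.05
pot [0.5767 0.4444 0.03  ]
tape [0.4163 0.44   0.03  ]
bottle [ 0.5417 -0.4169  0.03  ]
```

Request:
jog_arm([
  [[-0.745,-0.667,-0.052],0.4535],
  [[-0.745,-0.667,-0.052],0.4535],
  [[-0.745,-0.667,-0.052],0.4535],
  [[-0.745,-0.667,-0.052],0.4535],
  [[-0.745,-0.667,-0.052],0.4535],
  [[-0.745,-0.667,-0.052],0.4535],
  [[-0.745,-0.667,-0.052],0.4535],
  [[-0.745,-0.667,-0.052],0.4535],
  [[-0.745,-0.667,-0.052],0.4535],
  [[-0.745,-0.667,-0.052],0.4535],
  [[-0.745,-0.667,-0.052],0.4535],
  [[-0.745,-0.667,-0.052],0.4535],
  [[-0.745,-0.667,-0.052],0.4535],
  [[-0.745,-0.667,-0.052],0.4535],
  [[-0.745,-0.667,-0.052],0.4535],
  [[-0.745,-0.667,-0.052],0.4535],
  [[-0.745,-0.667,-0.052],0.4535],
  [[-0.745,-0.667,-0.052],0.4535],
  [[-0.745,-0.667,-0.052],0.4535],
  [[-0.745,-0.667,-0.052],0.4535],
], gripper=0)

```text
clock: 2.72
tool_pos: [0.563, -0.1093, 0.2996]
eef_rot: [0.613, 0.79, -0.0, 0.001]
contact_force: [-0.1, 0.0, 0.7]
opening: 0.005
```

Run:
```python
from h import *
s=get_state();im=snapshot("wrist"); cv2.imwrite("pics/w1.png",im[:,:,::-1]);E=wristE(s)
np.savez("w1.npz",E=E)
for t,z in [("coupon_lead",.02),("coupon_tail",.02),("stop_face",.02),("handle",.067),("lock_disc",.04)]:
    for d in mark_of(t,"wrist")[:2]:
        uv=d["pixel"][::-1]; print(t,d["p"],uv,w2f(FP,ray_z("wrist",uv,z,E))*1e3)
C=np.array([[105,125,15],[105,-165,15],[-135,-165,15],[-135,125,15],[70,110,23],[70,-100,23]])/1e3
print(project("wrist",f2w(FP,C),E)); print(s["q"])
```

```text
coupon_lead 0.75 [314.0, 82.4] [[37.8744 72.3854 20.    ]]
coupon_lead 0.67 [64.3, 274.6] [[-300.9505 -174.8105   20.    ]]
coupon_tail 0.8 [9.0, 166.9] [[-343.201   -25.4823   20.    ]]
coupon_tail 0.55 [312.6, 216.4] [[ 39.5451 -92.4942  20.    ]]
stop_face 0.9 [313.3, 57.3] [[36.4898 99.5772 20.    ]]
lock_disc 0.93 [214.1, 129.6] [[-78.6581  19.6702  40.    ]]
[[373.1052  33.6976]
 [358.5348 265.1457]
 [185.1198 265.9261]
 [163.9032  34.8388]
 [343.2626  46.7144]
 [336.0069 222.4629]]
[ 0.1021  0.57    0.0142  1.6845 -0.0083  0.8863  0.3716]
```

View pics/w1.png

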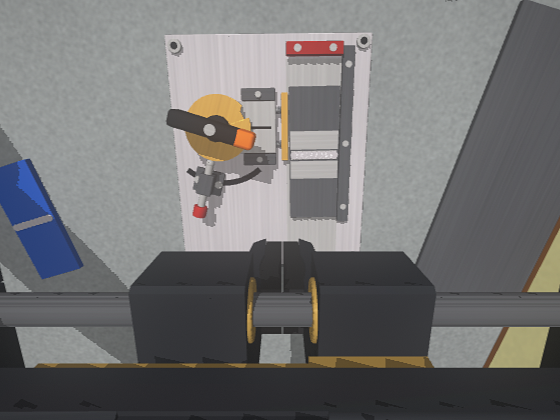

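The wrist view shows the bed at (315,130): coupon tail edge at row 218, lead edge at row 85, red stop at row 50, handle at (210,130) and plunger knob at (200,211). All of this matches the fit. Next I go down behind the tail.

Run:
```python
from h import *
move(f2w(FP,[0.0385,-0.125,0.10])[0],0.258)
move(f2w(FP,[0.0385,-0.125,0.041])[0],0.258)
a=cv2.imread("pics/w1.png")[70:230,150:290]; cv2.imwrite("pics/w1c.png",cv2.resize(a,None,fx=3.7,fy=3.7,interpolation=2))
```

```text
pos [ 0.5624 -0.104   0.2998] yaw 0.2608868232124669 q [ 0.0963  0.5681  0.0108  1.6877 -0.0085  0.8862  0.3717] shift [-0.1297  0.0507  0.2662] turn 0.0014434116062334024 F [ 0.0433  1.5179 -0.0593] clk 3.0167
pos [ 0.5624 -0.104   0.2998] yaw 0.2608868232124669 q [ 0.0963  0.5681  0.0108  1.6877 -0.0085  0.8862  0.3717] shift [-0.1297  0.0507  0.3449] turn 0.0014434116062334024 F [ 0.0433  1.5179 -0.0593] clk 3.0167
```

View pics/w1c.png

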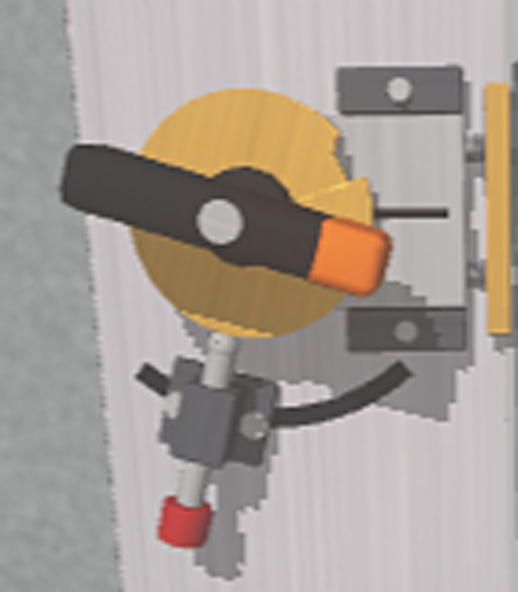

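Run:
```python
from h import *
E=np.load("w1.npz")["E"]
q=lambda x,y:(150+x/3.7,70+y/3.7)
for n,uv,z in [("notch top",q(338,140),.04),("notch bot",q(362,183),.04),("notch mid",q(347,162),.04),("nose",q(222,342),.040),("knob",q(187,520),.045),("disc left",q(132,225),.04),("disc top",q(243,88),.04),("barL",q(68,172),.082),("barR",q(385,262),.082)]:
    P=w2f(FP,ray_z("wrist",uv,z,E))[0]*1e3-[-75,20,0]; print(n,P,np.hypot(*P[:2]),np.degrees(np.arctan2(P[1],P[0])))
```

```text
notch top [28.8361 23.6723 40.    ] 37.30812344135323 39.38349017190505
notch bot [35.8043 10.8378 40.    ] 37.40863556812812 16.840844675110148
notch mid [31.3712 17.1401 40.    ] 35.74825970242463 28.65059639641344
nose [-10.8323 -38.3745  40.    ] 39.87404983188297 -105.76330581623623
knob [-25.0219 -96.4767  45.    ] 99.66869883337891 -104.53971191351052
disc left [-36.7063  -1.5357  40.    ] 36.73842969329429 -177.60433657924594
disc top [ 0.4889 38.9839 40.    ] 38.98696762449866 89.28148390322659
barL [-40.9434  14.5298  82.    ] 43.445145262486285 160.46146044043599
barR [ 45.8646 -10.33    82.    ] 47.01353895602489 -12.69279279638659
```

Request:
jog_arm([
  [[-0.13,0.051,0.1],0.0],
  [[-0.13,0.051,0.15],0.0],
  [[-0.13,0.051,0.2],0.0],
  [[-0.13,0.051,0.25],0.0],
  [[-0.13,0.051,0.3],0.0],
  [[-0.13,0.051,0.325],0.0],
  [[-0.13,0.051,0.335],0.0],
  [[-0.13,0.051,0.345],0.0],
  [[-0.13,0.051,0.345],0.0],
  [[-0.13,0.051,0.345],0.0],
])

```text
clock: 3.85
tool_pos: [0.6246, -0.1893, 0.0411]
eef_rot: [0.61, 0.793, 0.0, -0.0]
contact_force: [0.2, -0.0, 0.6]
opening: 0.002
```

Request:
jog_arm([
  [[0.01,0,0],0],
  [[0.018,0,0],0],
  [[0.026,0,0],0],
  [[0.032,0,0],0],
  [[0.038,0,0],0],
  [[0.044,0,0],0],
  [[0.05,0,0],0],
  [[0.055,0,0],0],
  [[0.06,0,0],0],
  [[0.064,0,0],0],
  [[0.067,0,0],0],
  [[0.067,0,0],0],
])

```text
clock: 4.85
tool_pos: [0.6119, -0.1413, 0.0411]
eef_rot: [0.61, 0.792, 0.0, 0.0]
contact_force: [0.6, -3.6, 2.2]
opening: 0.003
```

Run:
```python
from h import *
s=get_state();print(s["contact_force"],w2f(FP,s["tool_pos"])*1e3)
im=snapshot("wrist"); E=wristE(s)
for c,EE in (("wrist",E),("top",None),("scene",None)):
    im=snapshot(c); cv2.imwrite(f"pics/p1{c}.png",im[:,:,::-1])
    for t in ("coupon_lead","stop_face"):
        for d in mark_of(t,c)[:3]: print(c,t,d["p"],w2f(FP,ray_z(c,d["pixel"][::-1],.02,EE))*1e3)
a=cv2.imread("pics/p1scene.png")[200:320,230:350]; cv2.imwrite("pics/p1sc.png",cv2.resize(a,None,fx=5,fy=5,interpolation=2))
```

```text
[ 0.6415 -3.5662  2.1868] [[ 38.578  -76.7091  41.1378]]
wrist coupon_lead 0.18 [[ 4.6061  1.0703 20.    ]]
top coupon_lead 0.88 [[43.2284 87.4811 20.    ]]
top coupon_lead 0.8 [[204.7167 170.7664  20.    ]]
top coupon_lead 0.64 [[-313.8933 -175.0321   20.    ]]
top stop_face 0.85 [[ 34.8636 103.1308  20.    ]]
scene coupon_lead 0.75 [[-301.5573 -181.7007   20.    ]]
scene coupon_lead 0.6 [[207.3039 153.7273  20.    ]]
scene stop_face 0.75 [[ 42.8499 111.1976  20.    ]]
```

View pics/p1wrist.png

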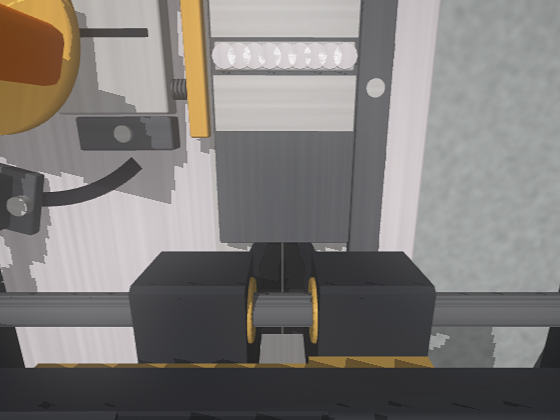

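View pics/p1sc.png

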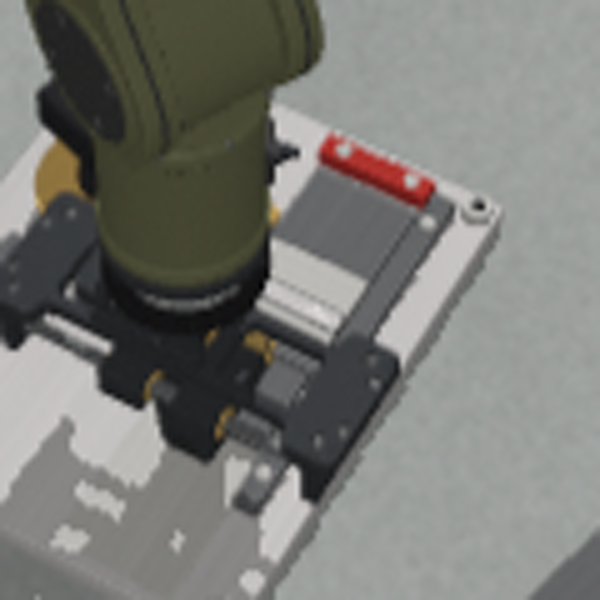

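The finger is on the tail and pushing at about 3.6 N. The lead is nearly at the red stop (crop 350,175), so I creep on.

Request:
jog_arm([
  [[0.003,0,0],0],
  [[0.006,0,0],0],
  [[0.008,0,0],0],
  [[0.01,0,0],0],
  [[0.011,0,0],0],
  [[0.012,0,0],0],
  [[0.012,0,0],0],
  [[0.012,0,0],0],
])

```text
clock: 6.02
tool_pos: [0.6091, -0.1337, 0.0408]
eef_rot: [0.61, 0.792, -0.0, 0.0]
contact_force: [0.7, -4.8, -0.8]
opening: 0.004
```

Run:
```python
from h import *
s=get_state();print(s["contact_force"],w2f(FP,s["tool_pos"])*1e3)
```

```text
[ 0.7148 -4.786  -0.8348] [[ 37.8722 -68.5971  40.797 ]]
```

Request:
jog_arm([
  [[0.002,0,0],0],
  [[0.003,0,0],0],
  [[0.004,0,0],0],
  [[0.004,0,0],0],
])

```text
clock: 6.35
tool_pos: [0.6097, -0.1332, 0.0411]
eef_rot: [0.611, 0.792, -0.001, 0.002]
contact_force: [3.0, -8.7, -3.3]
opening: 0.006
```

Run:
```python
from h import *
s=get_state();print(s["contact_force"],w2f(FP,s["tool_pos"])*1e3)
im=snapshot("scene");cv2.imwrite("pics/p2scene.png",im[:,:,::-1])
a=cv2.imread("pics/p2scene.png")[215:275,270:340]; cv2.imwrite("pics/p2sc.png",cv2.resize(a,None,fx=8,fy=8,interpolation=2))
```

```text
[ 3.0406 -8.7341 -3.3061] [[ 38.5108 -68.2855  41.0699]]
```

View pics/p2sc.png

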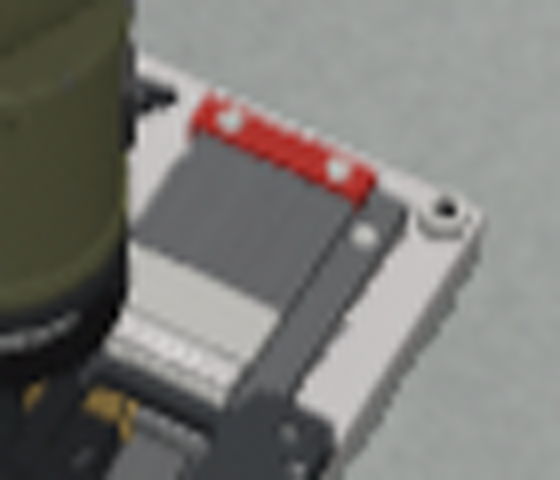

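Request:
jog_arm([
  [[0.002,0,0],0],
  [[0.004,0,0],0],
  [[0.005,0,0],0],
  [[0.006,0,0],0],
  [[0.006,0,0],0],
  [[0.006,0,0],0],
])

```text
clock: 6.9
tool_pos: [0.6096, -0.1329, 0.0417]
eef_rot: [0.612, 0.791, -0.002, 0.005]
contact_force: [4.8, -14.9, -3.5]
opening: 0.006
```

Run:
```python
from h import *
s=get_state();print(s["contact_force"],w2f(FP,s["tool_pos"])*1e3)
```

```text
[  4.7657 -14.8864  -3.4806] [[ 38.5649 -68.0406  41.6953]]
```

The force rises to 15 N with no further motion, so the sample is home. I back off and rise.

Request:
jog_arm([
  [[-0.01,0,0],0],
  [[-0.02,0,0],0],
  [[-0.035,0,0],0],
  [[-0.05,0,0],0],
  [[-0.05,0,-0.03],0],
  [[-0.05,0,-0.07],0],
  [[-0.05,0,-0.12],0],
  [[-0.05,0,-0.17],0],
  [[-0.05,0,-0.22],0],
  [[-0.05,0,-0.27],0],
  [[-0.05,0,-0.3],0],
  [[-0.05,0,-0.3],0],
  [[-0.05,0,-0.3],0],
], gripper=88)

```text
clock: 7.98
tool_pos: [0.6175, -0.1623, 0.2673]
eef_rot: [0.61, 0.792, 0.001, 0.001]
contact_force: [-0.9, 0.1, 0.3]
opening: 0.965
```

Run:
```python
from h import *
s=get_state();im=snapshot("wrist"); cv2.imwrite("pics/w2.png",im[:,:,::-1]);E=wristE(s)
np.savez("w2.npz",E=E)
for t,z in [("coupon_lead",.02),("coupon_tail",.02),("stop_face",.02),("handle",.067),("lock_disc",.04)]:
    for d in mark_of(t,"wrist")[:2]:
        uv=d["pixel"][::-1]; print(t,d["p"],uv,w2f(FP,ray_z("wrist",uv,z,E))*1e3)
a=cv2.imread("pics/w2.png")[0:240,100:420]; cv2.imwrite("pics/w2c.png",cv2.resize(a,None,fx=2.5,fy=2.5,interpolation=2))
```

```text
coupon_lead 0.74 [4.4, 240.0] [[-301.1409 -177.5339   20.    ]]
coupon_tail 0.87 [281.6, 141.4] [[ 38.8783 -58.2348  20.    ]]
handle 0.78 [158.7, 57.9] [[-75.0566  21.1983  67.    ]]
lock_disc 0.79 [166.1, 64.4] [[-77.6532  19.5286  40.    ]]
```

View pics/w2c.png

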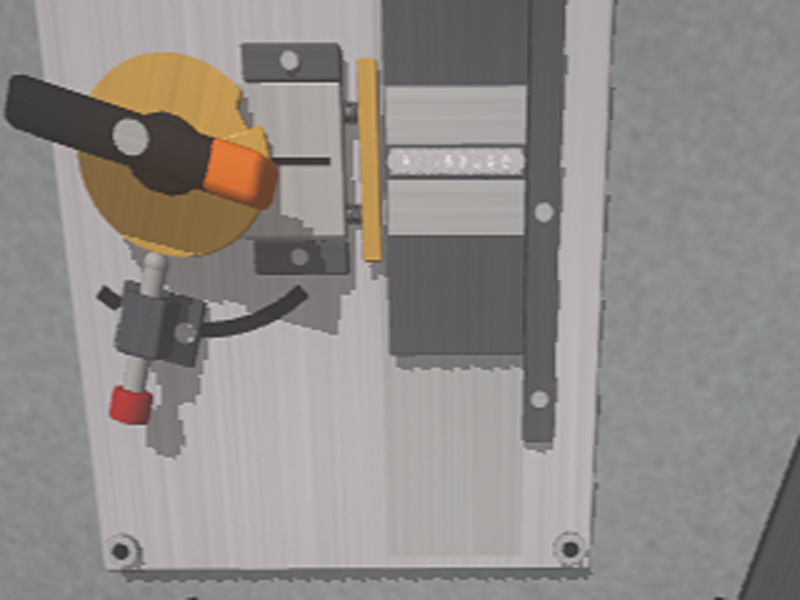

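Run:
```python
from h import *
E=np.load("w2.npz")["E"]
q=lambda x,y:(100+x/2.5,y/2.5)
P=[w2f(FP,ray_z("wrist",q(*a),.082,E))[0]*1e3 for a in [(12,97),(272,180),(131,137)]]
print(P); d=P[1]-P[0]; a=np.arctan2(d[1],d[0]); print("cam",-a)
cam=0.29
yaw=0.258-cam+np.pi/2
c=f2w(FP,[-0.0755,0.0203,0.14])[0]
move(c,yaw)
```

```text
[array([-115.178 ,   34.0547,   82.    ]), array([-26.2454,   7.2109,  82.    ]), array([-75.1032,  21.2855,  82.    ])]
cam 0.29314776144242966
pos [ 0.6163 -0.1619  0.2644] yaw 0.25814922554471503 q [ 0.1775  0.6996  0.0135  1.5253 -0.0112  0.9198  0.4528] shift [ 0.1572 -0.1503  0.1664] turn -0.6403235506250907 F [-0.0369  0.4322 -0.2833] clk 8.2833
```

Request:
jog_arm([
  [[0.05,-0.05,0.02],-0.06],
  [[0.1,-0.1,0.05],-0.12],
  [[0.157,-0.15,0.1],-0.18],
  [[0.157,-0.15,0.14],-0.25],
  [[0.157,-0.15,0.166],-0.31],
  [[0.157,-0.15,0.166],-0.37],
  [[0.157,-0.15,0.166],-0.43],
  [[0.157,-0.15,0.166],-0.49],
  [[0.157,-0.15,0.166],-0.55],
  [[0.157,-0.15,0.166],-0.61],
  [[0.157,-0.15,0.166],-0.64],
  [[0.157,-0.15,0.166],-0.64],
  [[0.157,-0.15,0.166],-0.64],
  [[0.157,-0.15,0.166],-0.64],
])

```text
clock: 9.45
tool_pos: [0.4781, -0.077, 0.1412]
eef_rot: [0.017, 1.0, 0.0, -0.0]
contact_force: [-0.0, 0.4, 0.2]
opening: 1.0
```

Run:
```python
from h import *
s=get_state();im=snapshot("wrist"); cv2.imwrite("pics/w3.png",im[:,:,::-1])
move(f2w(FP,[-0.0755,0.0205,0.071])[0],0.258-.29+np.pi/2)
```

```text
pos [ 0.4782 -0.077   0.1413] yaw 1.5366300441120206 q [ 0.2264  0.7236 -0.2608  2.0856  0.4681  0.388   1.1278] shift [0.0018 0.0006 0.0937] turn -0.0010831413414380542 F [-0.6779  0.038   0.0581] clk 9.5
```

View pics/w3.png

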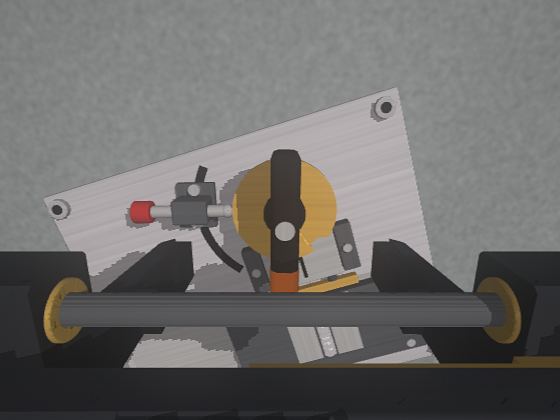

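The bar lies centred between the open fingers (bar column 286, fingers at 190 and 375). I descend so the tips stop at about 54 mm, above the hub, then grip.

Request:
jog_arm([
  [[0.002,0.0,0.03],0],
  [[0.002,0.0,0.055],0],
  [[0.002,0.0,0.075],0],
  [[0.002,0.0,0.087],0],
  [[0.002,0.0,0.087],0],
  [[0.002,0.0,0.087],0],
])

```text
clock: 10.0
tool_pos: [0.4766, -0.0768, 0.0761]
eef_rot: [0.016, 1.0, -0.0, -0.0]
contact_force: [-0.4, 0.2, -0.1]
opening: 1.002
```

Request:
jog_arm([
  [[0,0,0],0],
  [[0,0,0],0],
  [[0,0,0],0],
  [[0,0,0],0],
  [[0,0,0],0],
  [[0,0,0],0],
  [[0,0,0],0],
  [[0,0,0],0],
  [[0,0,0],0],
  [[0,0,0],0],
], gripper=10, newtons=20)

```text
clock: 10.83
tool_pos: [0.4767, -0.0769, 0.0762]
eef_rot: [0.016, 1.0, 0.0, -0.0]
contact_force: [-0.4, -0.1, 0.2]
opening: 0.266
```

Run:
```python
from h import *
s=get_state(); print(s["opening"]*88.1,s["moment"],s["q"])
move(f2w(FP,[-0.0755,0.0205,0.076])[0],0.258-.29+np.pi/2)
```

```text
23.421164973868585 [ 0.1128 -0.0104  0.0091] [ 0.1515  0.8461 -0.1419  2.1198  0.5345  0.2092  1.0702]
pos [ 0.4767 -0.0769  0.0762] yaw 1.5380128744585564 q [ 0.1515  0.8461 -0.1419  2.1198  0.5345  0.2092  1.0702] shift [-0.0001  0.0007  0.0002] turn -0.0003917261681700701 F [-0.4431 -0.1001  0.2393] clk 10.8333
```

Request:
jog_arm([
  [[0,0,0],0],
  [[0,0,0],0],
  [[0,0,0],0],
  [[0,0,0],0.03],
  [[0,0,0],0.06],
  [[0,0,0],0.1],
  [[0,0,0],0.14],
  [[0,0,0],0.18],
  [[0,0,0],0.22],
  [[0,0,0],0.26],
  [[0,0,0],0.3],
  [[0,0,0],0.3],
])

```text
clock: 11.83
tool_pos: [0.4768, -0.0753, 0.0761]
eef_rot: [0.312, 0.95, 0.001, -0.0]
contact_force: [-1.5, 5.7, 1.2]
opening: 0.203
```

Run:
```python
from h import *
s=get_state(); print(s["opening"]*88.1,s["moment"])
im=snapshot("wrist"); cv2.imwrite("pics/w4.png",im[:,:,::-1])
move(f2w(FP,[-0.0755,0.0205,0.076])[0],0.258-.29+np.pi/2)
```

```text
17.848738320240177 [ 1.1757  0.0577 -0.0802]
pos [ 0.4768 -0.0753  0.0762] yaw 0.9394104363336431 q [ 0.1003  0.8455 -0.0622  2.1225  0.2523  0.1803  0.75  ] shift [-0.0009 -0.0013  0.0002] turn -0.29969294523062673 F [-0.3276  5.6895 -0.2009] clk 11.8833
```

View pics/w4.png

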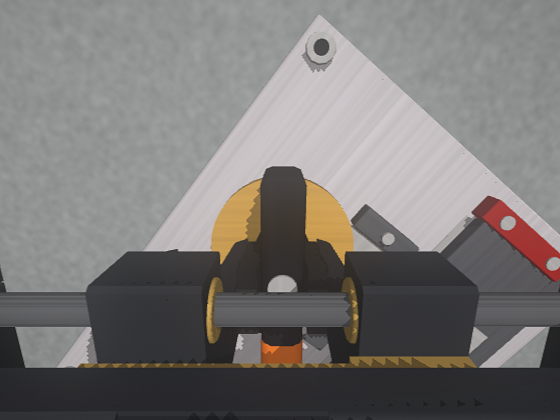

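Request:
jog_arm([
  [[0.0012,0.0016,0],0.04],
  [[0.0012,0.0016,0],0.08],
  [[0.0012,0.0016,0],0.12],
  [[0.0012,0.0016,0],0.16],
  [[0.0012,0.0016,0],0.2],
  [[0.0012,0.0016,0],0.24],
  [[0.0012,0.0016,0],0.28],
  [[0.0012,0.0016,0],0.32],
  [[0.0012,0.0016,0],0.36],
  [[0.0012,0.0016,0],0.4],
  [[0.0012,0.0016,0],0.43],
  [[0.0012,0.0016,0],0.46],
  [[0.0012,0.0016,0],0.48],
  [[0.0012,0.0016,0],0.48],
])

```text
clock: 13.05
tool_pos: [0.4769, -0.0752, 0.0762]
eef_rot: [0.715, 0.699, 0.0, -0.0]
contact_force: [0.9, 2.2, -1.5]
opening: 0.197
```

```bash
cat > st.py <<'E'
from h import *
import sys
s=get_state(); print(s["opening"]*88.1,"M",s["moment"])
move(s["tool_pos"],0.258-.29+np.pi/2)
for c in ["scene"]:
    im=snapshot(c); cv2.imwrite(f"pics/{sys.argv[1]}_{c}.png",im[:,:,::-1])
a=cv2.imread(f"pics/{sys.argv[1]}_scene.png")[205:305,190:310]; cv2.imwrite(f"pics/{sys.argv[1]}_c.png",cv2.resize(a,None,fx=5,fy=5,interpolation=2))
E
python3 st.py s5
```

```text
17.383067953217036 M [ 0.4806 -0.2179 -0.0521]
pos [ 0.4769 -0.0752  0.0762] yaw -0.02248187866654996 q [ 0.0323  0.8493  0.0471  2.1257 -0.2112  0.1708  0.2491] shift [0. 0. 0.] turn -0.7806391027307232 F [ 0.8846  2.1594 -1.5324] clk 13.05
```

View pics/s5_c.png

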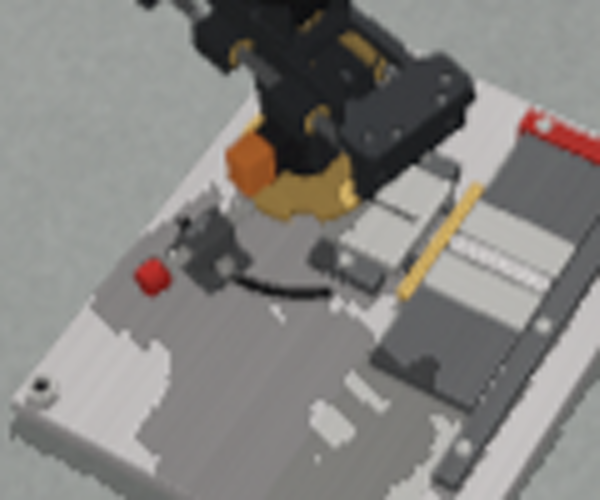

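Request:
jog_arm([
  [[0,0,0],0.03],
  [[0,0,0],0.06],
  [[0,0,0],0.09],
  [[0,0,0],0.12],
  [[0,0,0],0.15],
  [[0,0,0],0.18],
  [[0,0,0],0.21],
  [[0,0,0],0.24],
  [[0,0,0],0.26],
  [[0,0,0],0.26],
])

```text
clock: 13.93
tool_pos: [0.477, -0.0753, 0.0762]
eef_rot: [0.871, 0.492, 0.0, -0.0]
contact_force: [0.9, 2.7, -3.2]
opening: 0.203
```

```bash
python3 st.py s6
```

```text
17.87022527041406 M [ 0.4702 -0.3045 -0.0028]
pos [ 0.477  -0.0753  0.0762] yaw -0.5422268836956343 q [-0.0034  0.8537  0.1065  2.1273 -0.461   0.1817 -0.0211] shift [0. 0. 0.] turn -1.0405116052452654 F [ 0.9309  2.6847 -3.2211] clk 13.9333
```

View pics/s6_c.png

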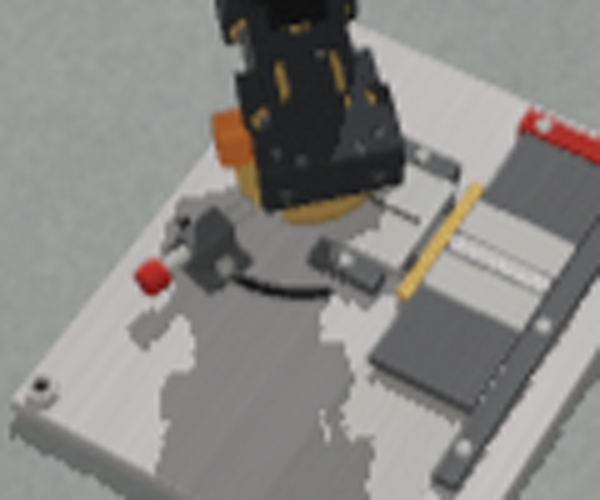

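Request:
jog_arm([
  [[0,0,0],0.02],
  [[0,0,0],0.04],
  [[0,0,0],0.06],
  [[0,0,0],0.075],
  [[0,0,0],0.075],
])

```text
clock: 14.4
tool_pos: [0.4769, -0.0753, 0.0762]
eef_rot: [0.906, 0.424, 0.0, 0.0]
contact_force: [2.7, 3.6, -3.6]
opening: 0.201
```

```bash
python3 st.py s7
```

```text
17.686995731259767 M [ 0.6419 -0.4433 -0.2298]
pos [ 0.4769 -0.0753  0.0762] yaw -0.6946608167774484 q [-0.0148  0.8553  0.1255  2.1281 -0.5337  0.1873 -0.1009] shift [0. 0. 0.] turn -1.1167285717861724 F [ 2.6887  3.6313 -3.5988] clk 14.4
```

View pics/s7_c.png

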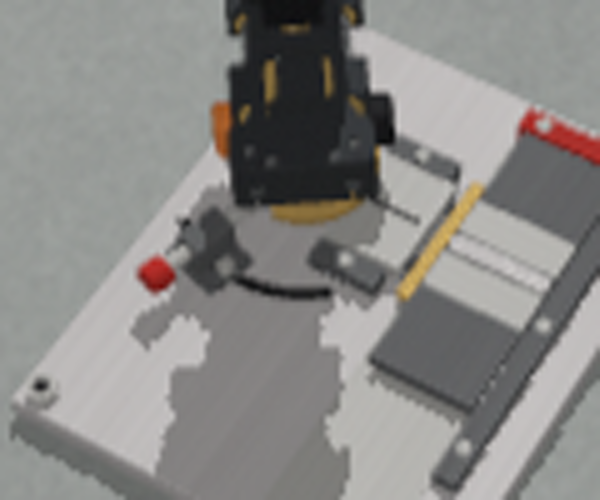

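```bash
cat > knob.py <<'E'
from h import *
import sys
for n in sys.argv[1:]:
    im=cv2.imread(f"pics/{n}_scene.png").astype(int)[245:275,205:240]
    w=np.clip(im[:,:,2]-np.maximum(im[:,:,0],im[:,:,1])-30,0,None)
    y,x=np.mgrid[:30,:35]; u=(w*x).sum()/w.sum()+205;v=(w*y).sum()/w.sum()+245
    P=w2f(FP,ray_z("scene",(u,v),.036))[0]*1e3-[-75,20,0]
    print(n,u,v,P,np.hypot(*P[:2]))
E
python3 knob.py s5 s6 s7
```

```text
s5 220.05736823234133 259.7748296880602 [-28.9134 -99.2243  36.    ] 103.35110276418699
s6 220.17007815407518 259.7595831782657 [-28.693  -99.0435  36.    ] 103.11596229710337
s7 220.8661475713756 259.15943641082686 [-28.1978 -96.6738  36.    ] 100.70225672359538
```

Request:
jog_arm([
  [[0,0,0],0.01],
  [[0,0,0],0.02],
  [[0,0,0],0.025],
  [[0,0,0],0.025],
])

```text
clock: 14.78
tool_pos: [0.4769, -0.0753, 0.0762]
eef_rot: [0.916, 0.402, 0.0, 0.0]
contact_force: [3.4, 3.8, -4.9]
opening: 0.2
```

```bash
python3 st.py s8;python3 knob.py s8
```

```text
17.616890168648823 M [ 0.732  -0.5695 -0.2103]
pos [ 0.4769 -0.0753  0.0762] yaw -0.7428903443522902 q [-0.0185  0.856   0.1317  2.1283 -0.5565  0.1893 -0.1264] shift [0. 0. 0.] turn -1.1408433355735934 F [ 3.363   3.7592 -4.9103] clk 14.7833
s8 221.92920681986658 258.40770941438103 [-27.1575 -93.4567  36.    ] 97.32263485019251
```

The knob has moved in by 5.9 mm, so the plunger is fully down. I hold briefly, recheck, then release.

Request:
jog_arm([
  [[0,0,0],0],
  [[0,0,0],0],
  [[0,0,0],0],
  [[0,0,0],0],
])

```text
clock: 15.17
tool_pos: [0.4769, -0.0753, 0.0762]
eef_rot: [0.915, 0.403, 0.0, -0.0]
contact_force: [3.9, 3.9, -4.4]
opening: 0.202
```

```bash
python3 st.py s9;python3 knob.py s9
```

```text
17.789391349895798 M [ 0.7834 -0.6374 -0.1841]
pos [ 0.4769 -0.0753  0.0762] yaw -0.7421563079277896 q [-0.0184  0.8559  0.1316  2.1283 -0.5561  0.1892 -0.126 ] shift [0. 0. 0.] turn -1.140476317361343 F [ 3.8577  3.9234 -4.4264] clk 15.1667
s9 221.92984409799556 258.4075723830735 [-27.1564 -93.4556  36.    ] 97.3212051761667
```

Request:
jog_arm([
  [[0,0,0],0],
  [[0,0,0],0],
  [[0,0,0],0],
  [[0,0,0],0],
  [[0,0,0],0],
  [[0,0,0],0],
  [[0,0,0],0],
  [[0,0,0],0],
], gripper=70)

```text
clock: 15.88
tool_pos: [0.4767, -0.0755, 0.0762]
eef_rot: [0.915, 0.403, -0.0, -0.0]
contact_force: [0.9, -0.0, -0.1]
opening: 0.776
```

```bash
python3 st.py s10;python3 knob.py s10
```

```text
68.35591909472598 M [-0.0721  0.1052 -0.0086]
pos [ 0.4767 -0.0755  0.0762] yaw -0.7419214965378507 q [-0.0184  0.8559  0.1319  2.1287 -0.5558  0.1893 -0.1258] shift [0. 0. 0.] turn -1.1403589116663735 F [ 0.9302 -0.0273 -0.1271] clk 15.8833
s10 221.97291361639824 258.3700585651537 [-27.1263 -93.3076  36.    ] 97.17066404466206
```

Released, and the plunger is still down. I lift away and do a final check.

Request:
jog_arm([
  [[0,0,-0.03],0],
  [[0,0,-0.07],0],
  [[0,0,-0.12],0],
  [[0,0,-0.17],0],
  [[0,0,-0.22],0],
  [[0,0,-0.25],0],
  [[0,0,-0.25],0],
  [[0,0,-0.25],0],
  [[0,0,-0.25],0],
])

```text
clock: 16.68
tool_pos: [0.476, -0.075, 0.2628]
eef_rot: [0.915, 0.403, -0.001, -0.001]
contact_force: [-1.0, 0.7, 0.0]
opening: 0.796
```

```bash
python3 st.py s11;python3 knob.py s11
python3 - <<'E'
from h import *
s=get_state(); im=snapshot("wrist");cv2.imwrite("pics/w11.png",im[:,:,::-1]);E=wristE(s)
for c,EE in (("wrist",E),("scene",None)):
  for t in ("coupon_lead","coupon_tail","stop_face"):
    for d in mark_of(t,c)[:3]: print(c,t,d["p"],w2f(FP,ray_z(c,d["pixel"][::-1],.02,EE))*1e3)
a=cv2.imread("pics/s11_scene.png")[205:325,190:335]; cv2.imwrite("pics/s11_d.png",cv2.resize(a,None,fx=5,fy=5,interpolation=2))
E
```

```text
70.13271381833194 M [-0.0599  0.0728  0.0084]
pos [ 0.476  -0.075   0.2628] yaw -0.7414681203891157 q [-0.2333  0.544   0.4639  2.0019 -0.3773  0.6809 -0.2712] shift [0. 0. 0.] turn -1.1401322235920062 F [-0.9696  0.6578  0.0185] clk 16.6833
s11 221.96949404761904 258.3590029761905 [-27.1527 -93.2844  36.    ] 97.15584204661843
wrist coupon_lead 0.88 [[ 40.2773 104.8671  20.    ]]
wrist coupon_tail 0.84 [[-349.5607  -23.1978   20.    ]]
wrist coupon_tail 0.62 [[ 38.7692 -59.1312  20.    ]]
wrist stop_face 0.58 [[ 38.2265 102.8239  20.    ]]
scene coupon_lead 0.89 [[203.5156 155.8734  20.    ]]
scene coupon_lead 0.8 [[-297.9431 -178.8956   20.    ]]
scene coupon_lead 0.73 [[ 42.922  104.4586  20.    ]]
scene coupon_tail 0.94 [[190.2536 266.289   20.    ]]
scene coupon_tail 0.6 [[-337.0588  -32.6722   20.    ]]
scene coupon_tail 0.58 [[ 39.6911 -57.0161  20.    ]]
scene stop_face 0.75 [[ 45.3518 106.6185  20.    ]]
```

View pics/w11.png

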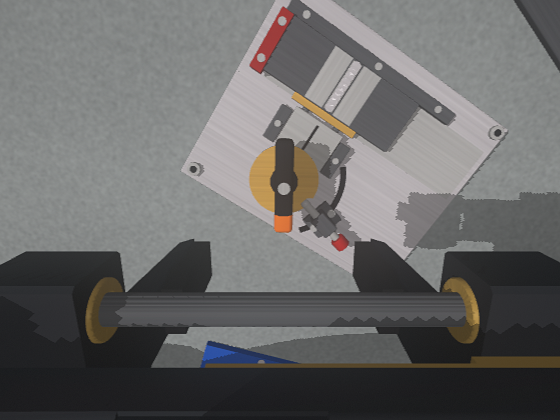

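View pics/s11_d.png

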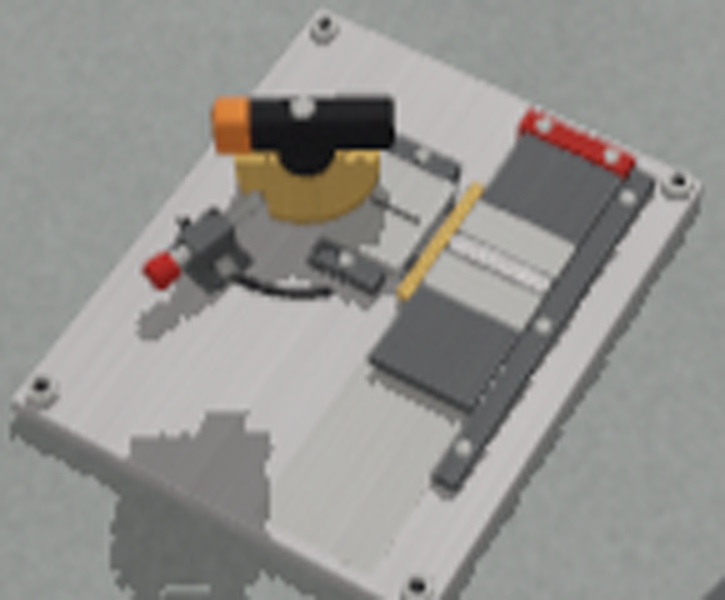

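Both views show the sample flush against the red stop, the pad against its side, and the plunger in the disc with its knob 6 mm in. The gripper is clear, so I hand in.

```bash
python3 -c "
from plant import *
print(workorder.finish_job(), get_state()['clock'])"
```

```text
the job is handed in; nothing more can be done
the job is handed in; nothing more can be done
```

The sample is home against the red end stop and the cam clamp is locked. I handed the job in at about 17 s; no verdict came back.

- **Pushing the sample:** I pushed its tail with the closed fingers until it stalled at the stop. The force rose to 15 N over the last steps with only about 0.3 mm of movement.
- **Closing the clamp:** I gripped the T-handle on its axis and turned it clockwise by about 2.28 rad, to a cam angle of about 2.57. I then opened the gripper and lifted clear.

**Last checks:**
- **Plunger:** its red knob sat 6.0 mm further in than before the drop, and stayed there after I let go.
- **Sample:** its tail was seen 57 to 59 mm on the open side of the fixture's origin, where 60 mm is fully home. It looked square and flush in the pictures.
- **Pad:** it was seen resting against the sample; I could not measure its grip force.
- **Robot:** the wrist force was about zero after release, with the gripper about 16 cm above the fixture.

**Disagreements:** the network's mark for the sample's lead end read 4 to 5 mm past the stop. Its mark for the stop face was also 3 to 7 mm too far, so I relied on the tail position and the stall force instead.

I did not measure the pot, tape measure and gel bottle again at the end, but the arm never came near them.

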